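Free both doors of the station's switch cabinet

TASK

The twin-door switch cabinet on the shelf has to be opened up for service. Open its active door, the left one as you face the doors, which laps over the other, until it stands about square to the cabinet; then release the passive door's bolt by lifting its knob fully up, and leave it up. The passive door itself need not be opened.

Things in the scene. Friction and masses are not known exactly. Their poses are not given: they have to be found in the camera images.
- cabinet: Grey steel switch cabinet, 160 deep, 340 wide, 240 mm high; origin at the centre of its underside, x from its door face to its back, y to the robot's left, z up. Its face towards the robot has two upright doors side by side, each 164 wide, 210 high, 15 mm thick, top edge 235 mm above the shelf, each with the same pull; both swing out towards the robot. Active door: the +y one.
- active_door (a joint): Active door's angle, rad: 0 shut, grows as it opens, stop at 1.9; square is 1.57. Stiff hinge: 1 to 2 N at the pull, stays where left. It turns clockwise seen from above. An aluminium strip down its free edge and a flat tongue at its top (5 mm thick, its top 249 mm above the shelf, reaching 70 mm past the free edge in front of the knob's stem) lap over the passive door.
- active_pull (a point): Grip point on the active door's pull, an upright round steel bar 12 mm thick, 128 mm long, rising 12 mm above the door, its axis 45 mm off the door's face. The point is on that axis, 17 mm below the top end, 230 mm above the shelf; the upper of two 10 mm arms to the door starts 30 mm below it. Axes turn with the door: x into its face, y from free edge to hinge, z up.
- active_hinge (a point): Point on the active door's upright hinge axis (mid-thickness, outer edge), at the height of active_pull, with the same axes. Along these axes active_pull always lies 52.5 mm to -x and 110 mm to -y of it.
- flush_bolt (a joint): Height in m by which the passive door's lift bolt is raised: 0 down and locked, 0.030 fully up (stop). Slides straight up with about 5 N and stays where left. While the active door is shut, its tongue lies over the bolt's collar and blocks it. With the bolt up the passive door is free to swing.
- bolt_knob (a point): Centre of the bolt's round steel knob, 26 mm diameter, 27 mm high, on a 9 mm stem above the top edge of the passive (-y) door, 30 mm from where the doors meet. When down, the centre is 275 mm above the shelf, 40 mm above the door's top edge, 35 mm above the cabinet's top. Axes: x into the passive door's face, z up.

How it is judged:
By the outcome, as a careful person would: the job done as asked, in the order asked, and still so for the second after the job is handed in, with the robot touching nothing.
It also fails if it takes over 45 s, if anything falls off the work surface, if the arm or the gripper's body presses on something with over 40 N, if the wrist force passes 120 N, or if a joint passes its speed limit or range.

ROBOT

A 6-joint arm with a two-finger parallel gripper is mounted at the origin on the work surface. World frame = base frame: x ahead of the robot, y to its left, z up, the work surface at z = 0. Lengths are in m, angles in degrees, forces in N, time in s.
With the tool pointing down it reaches from about 0.325 to 0.85 m from the base axis. Payload 15.5 kg.
Tool frame: the origin (TCP) lies at the very end of the fingers, on their centre line; the grasp point (between the pads) lies arm.grip_depth behind it (arm.grip_depth is the distance from the TCP to the grasp point, in m); z points along the fingers, y is the line along which they close (so a half turn about z gives the same grasp; the last joint's range is limited). The gripper opens to 91 mm and grips with 3 to 60 N. Pads are 32 mm wide; open, the fingers measure 118 mm over their backs; the gripper's body (76 mm by 178 mm) begins 60 mm behind the grasp point.
Start: joints at [-80.014, 28.281, 77.091, -0, 74.628, -5.472], TCP at [0.167, -0.602, 0.214] pointing down, gripper open.
Joint ranges: [-166.48, 166.48], [-47.26, 123.95], [12.59, 153.08], [-70.14, 250.14], [6.76, 159.57], [-176.63, 176.63]. Speed limits (degrees/s): [108.29, 108.29, 147.25, 172.46, 172.46, 172.46].

INTERFACE

Orientations are given as a 3x3 rotation matrix whose columns are the frame's x, y, z axes.
In Python, from rig import arm gives the robot as it stands. Calls block until the motion is done:
- arm.move_to(position, orientation): joint-space move of the TCP to a pose.
- arm.move_l(position, orientation=None, feed=0.15): straight line of the TCP; orientation=None keeps the orientation; feed is the mean speed in m/s.
- arm.move_joints(angles): joint-space move.
- arm.grip(opening): finger opening in m; the grip force is fixed at half the most; returns when the fingers have stopped.
- arm.sleep(seconds).
- arm.solve_ik(position, orientation): joint angles nearest the present ones, or None.
- arm.snapshot(name): name is "scene" or "top" or "wrist"; returns the picture (400x640x3 uint8, red, green, blue); there is no depth.
- arm.get_calibration(name): a dict with "intrinsics" (3x3 intrinsics, pixels), "cam_to_world" (4x4, takes a point from camera to world coordinates). Camera axes: x right, y down, z forward; pixel columns grow to the right and rows downward; lengths in m; the calibration is good to about 2 mm. A picture is of the moment at which its call begins: read the wrist's pose just before it. get_calibration takes no time and is no camera call; for the wrist camera it gives the pose at the moment of the call.
A pose or a line that the arm cannot do raises arm.Unreachable and nothing moves.
- arm.sign_off(): hands the job in; it is judged then, once.
Readings, each from a call of its own:
- arm.current_t(): time.
- arm.current_joint_positions(): joint angles.
- arm.current_dq(): joint speeds.
- arm.current_tau(): joint torques, N m.
- arm.current_ee_pos(): TCP position.
- arm.current_tool_rot(): TCP orientation.
- arm.current_force(): force on the tool from outside, world axes, zero at the start.
- arm.current_torque(): the same for the moment, N m.
- arm.current_width(): finger opening in m.
- arm.current_grasp_force(): force on a finger pad.
Only numpy, scipy, OpenCV 4.12 (cv2) and the standard library are available. Lean on these libraries where they do the work, as an engineer would, in place of code of your own. Each camera call takes 0.05 s, during which the arm holds its last target. There are 200 camera calls.

## Working session

There is one attempt and no reset: what is moved stays moved. The work goes in short steps, each a Python script; the robot and the scene stay as the last script left them, time stands still between calls to the robot, and variables do not carry over. Pictures are saved under pics/ and viewed, at most 10 in all, crops included, and the job is handed in when it is done.

```bash
mkdir -p pics; ls
python3 - <<'E'
from rig import arm
import cv2,numpy as np
print(arm.grip_depth)
for n in ("scene","top"):
    im=arm.snapshot(n); cv2.imwrite(f"pics/{n}0.png",im[:,:,::-1])
    c=arm.get_calibration(n); print(n,c["intrinsics"],np.round(c["cam_to_world"],4))
E
```

```text
pics
0.0188
scene [[427.09159758   0.         317.73768737]
 [  0.         427.09159758 199.31798573]
 [  0.           0.           1.        ]] [[ 2.037e-01 -9.075e-01  3.673e-01  4.125e-01]
 [-9.790e-01 -1.891e-01  7.580e-02  2.000e-04]
 [ 6.000e-04 -3.750e-01 -9.270e-01  8.131e-01]
 [ 0.000e+00  0.000e+00  0.000e+00  1.000e+00]]
top [[456.82256309   0.         324.08972596]
 [  0.         456.82256309 203.50223658]
 [  0.           0.           1.        ]] [[-0.0285 -0.9771  0.2109  0.5115]
 [-0.9996  0.027  -0.0103  0.0578]
 [ 0.0044 -0.2111 -0.9774  0.957 ]
 [ 0.      0.      0.      1.    ]]
```

View pics/scene0.png

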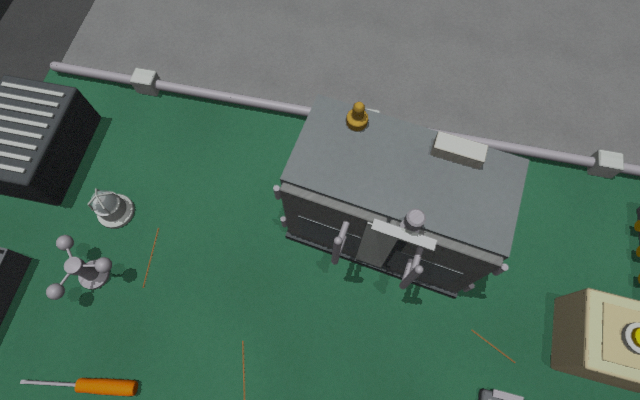

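View pics/top0.png

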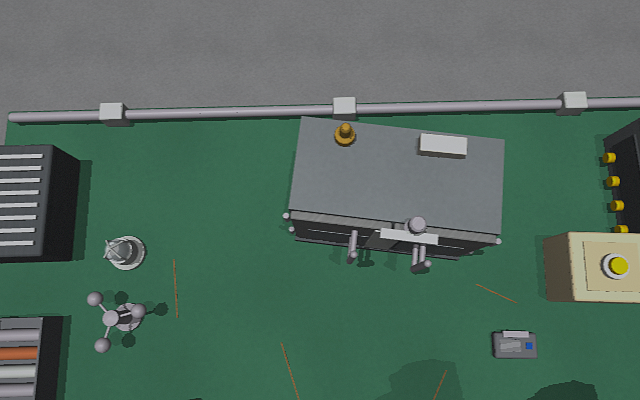

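The cabinet sits in the middle of both views. In the top view the knob is near (417,225), the active pull near (353,236) and the passive pull near (420,262). In the scene view the knob is near (415,218) and the active pull near (342,229). I'll take an enlarged crop of both so I can pick points.

Run:
```python
import cv2,numpy as np
a=cv2.imread("pics/top0.png")[190:280,275:515]; b=cv2.imread("pics/scene0.png")[175:305,265:525]
a=cv2.resize(a,None,fx=3,fy=3,interpolation=cv2.INTER_CUBIC);b=cv2.resize(b,None,fx=2.4,fy=2.4,interpolation=cv2.INTER_CUBIC)
w=max(a.shape[1],b.shape[1]);p=lambda i:cv2.copyMakeBorder(i,0,0,0,w-i.shape[1],0)
o=np.vstack([p(a),p(b)]);o=cv2.convertScaleAbs(o,alpha=1.4);print(o.shape);cv2.imwrite("pics/z.png",o)
```

```text
(582, 720, 3)
```

View pics/z.png

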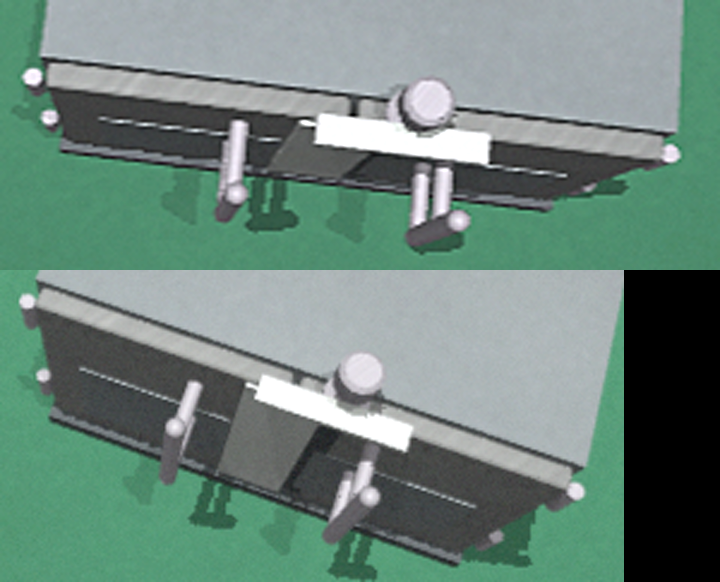

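```bash
cat > h.py <<'E'
from rig import arm
import numpy as np
def ray(n,uv):
    c=arm.get_calibration(n);T=c["cam_to_world"]
    d=T[:3,:3]@np.linalg.solve(c["intrinsics"],[*uv,1]);return T[:3,3],d/np.linalg.norm(d)
def onz(n,uv,z):
    o,d=ray(n,uv);return o+d*(z-o[2])/d[2]
def tri(a,b):
    A=np.zeros((3,3));v=np.zeros(3)
    for o,d in (a,b):
        P=np.eye(3)-np.outer(d,d);A+=P;v+=P@o
    return np.linalg.solve(A,v)
E
python3 - <<'E'
from h import *
np.set_printoptions(precision=4,suppress=True)
T=lambda u,v:(u/3+275,v/3+190)
S=lambda u,v:(u/2.4+265,(v-270)/2.4+175)
R={}
for k,t,s,z in [("knob",T(428,100),S(361,373),.2885),("act",T(236,193),S(175,427),.247),("pas",T(458,221),S(370,496),.247),("hl",T(33,76),S(27,301),.235),("hr",T(671,153),S(575,492),.235)]:
    R[k]=onz("top",t,z); print(k,tri(ray("top",t),ray("scene",s)),R[k],onz("scene",s,z))
for a,b in (("act","pas"),("hl","hr")):
    d=R[a]-R[b];print(np.linalg.norm(d),np.degrees(np.arctan2(-d[0],d[1])))
for uv in [(302,117),(504,138),T(668,130),T(42,57)]: print(onz("top",uv,.24))
E
```

```text
knob [ 0.6224 -0.0877  0.2847] [ 0.6218 -0.0873  0.2885] [ 0.6207 -0.0867  0.2885]
act [0.5826 0.0068 0.2476] [0.5827 0.0067 0.247 ] [0.5827 0.0069 0.247 ]
pas [ 0.5649 -0.1067  0.2496] [ 0.5651 -0.1072  0.247 ] [ 0.5656 -0.1072  0.247 ]
hl [0.6515 0.113  0.2238] [0.6496 0.1119 0.235 ] [0.6469 0.1112 0.235 ]
hr [ 0.6006 -0.2317  0.2177] [ 0.5986 -0.2258  0.235 ] [ 0.5951 -0.224   0.235 ]
0.11526287112406663 -8.802310539435457
0.34156841515721703 -8.576534625328017
[0.8153 0.0829 0.24  ]
[ 0.7692 -0.2515  0.24  ]
[ 0.6103 -0.2236  0.24  ]
[0.6588 0.1066 0.24  ]
```

The triangulated heights and the pull spacing fit the given sizes: yaw is −8.7°, the pull is at (0.583, 0.007), and the knob is 30 mm from the seam. I'll check reachability for the arc and then grip the pull.

```bash
cat >> h.py <<'E'
YAW=np.radians(-8.7)
def Rz(a): return np.array([[np.cos(a),-np.sin(a),0],[np.sin(a),np.cos(a),0],[0,0,1]])
def down(yaw,s=1):  # closing axis along s*y rotated by yaw
    y=Rz(yaw)@[0,s,0];z=np.array([0,0,-1.]);return np.column_stack([np.cross(y,z),y,z])
PULL=np.array([.5827,.0068]); HINGE=PULL+(Rz(YAW)@[.0525,.110,0])[:2]
LEAD=np.radians(12)
GZ=.234-arm.grip_depth
def door(th,s,z=GZ):
    p=HINGE+(Rz(YAW-th)@[-.0525,-.110,0])[:2]
    return np.array([*p,z]),down(YAW-th-LEAD,s)
KNOB=np.array([.6216,-.0873])
E
python3 - <<'E'
from h import *
for s in (1,-1):
    for th in (0,.8,1.57): 
        q=arm.solve_ik(*door(th,s));print(s,th,None if q is None else np.round(q,0))
    for y in (YAW,YAW+np.pi/2):
        q=arm.solve_ik([*KNOB,.26],down(y,s));print("knob",None if q is None else np.round(q,0))
E
```

```text
1 0 [ -5.  25.  83.  -0.  72. -75.]
1 0.8 [  3.  21.  89.  -0.  70. -21.]
1 1.57 [12. 24. 84. -0. 72. 32.]
knob [-13.  26.  73.  -0.  81. -95.]
knob [-13.  26.  73.  -0.  81. 175.]
-1 0 [ -5.  25.  83.  -0.  72. 105.]
-1 0.8 [  3.  21.  89.  -0.  70. 159.]
-1 1.57 [  12.   24.   84.   -0.   72. -148.]
knob [-13.  26.  73.  -0.  81.  85.]
knob [-13.  26.  73.  -0.  81.  -5.]
```

Run:
```python
from h import *
import cv2
p=arm.current_ee_pos();arm.move_l([p[0],p[1],.36],feed=.3)
P,R=door(0,1);arm.move_to([P[0],P[1],.34],R)
arm.move_l(np.array([P[0],P[1],.27]),feed=.15)
cv2.imwrite("pics/w1.png",arm.snapshot("wrist")[:,:,::-1])
print(arm.current_t(),arm.current_ee_pos(),P,arm.current_force())
```

```text
4.0083 [0.58332797 0.00657208 0.27111847] [0.5827 0.0068 0.2152] [-0.04427574 -0.15116569  0.39727833]
```

View pics/w1.png

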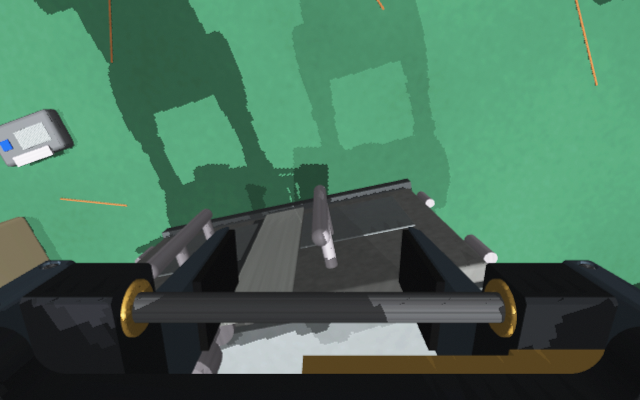

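The pull's top, at about (321,238), is centred between the fingers. I'll check it by casting a ray, then descend and grip.

Run:
```python
from h import *
w=onz("wrist",(321,237),.247);print(w)
if np.linalg.norm(w[:2]-PULL)<.008:
    P,R=door(0,1);arm.move_l(P,feed=.1);print(arm.current_force())
    arm.grip(0);print(arm.current_width(),arm.current_grasp_force(),arm.current_force(),arm.current_t())
    if arm.current_width()>.008:
        for d in (10,20,30):
            arm.move_l(*door(np.radians(d),1),feed=.1)
            print(d,arm.current_force().round(1),arm.current_width(),arm.current_t())
```

```text
[0.58261393 0.00902783 0.247     ]
[0.11299963 0.74684118 0.61911179]
0.01109233668770152 30.001230239868164 [ 2.90696796  8.90877442 -1.79717454] 5.9
10 [ 5.8  7.3 -4. ] 0.01107695238487783 6.2583
20 [ 7.9  6.8 -5.6] 0.011191037277811042 6.6167
30 [ 7.7  5.5 -6.9] 0.011168036746047197 6.975
```

Run:
```python
from h import *
import cv2
for d in range(40,100,10):
    arm.move_l(*door(np.radians(d),1),feed=.1)
    print(d,arm.current_force().round(1),arm.current_width().round(4))
arm.grip(.06);print(arm.current_force())
P,R=door(np.radians(90),1,.36);arm.move_l(P,feed=.2)
arm.move_to([*(KNOB+[-.12,-.0]),.38],down(YAW,1))
for n in("scene","top"):cv2.imwrite(f"pics/{n}2.png",arm.snapshot(n)[:,:,::-1])
cv2.imwrite("pics/w2.png",arm.snapshot("wrist")[:,:,::-1]);c=arm.get_calibration("wrist")
print(arm.current_t(),arm.current_ee_pos(),c)
```

```text
Traceback (most recent call last):
AttributeError: 'float' object has no attribute 'round'
```

Run:
```python
from h import *
import cv2
for d in range(50,100,10):
    arm.move_l(*door(np.radians(d),1),feed=.1)
    print(d,arm.current_force().round(1),arm.current_width())
arm.grip(.06);print(arm.current_force())
P,R=door(np.radians(90),1,.36);arm.move_l(P,feed=.2)
arm.move_to([*(KNOB+[-.12,-.0]),.38],down(YAW,1))
for n in("scene","top"):cv2.imwrite(f"pics/{n}2.png",arm.snapshot(n)[:,:,::-1])
print(arm.current_t(),arm.current_ee_pos())
```

```text
50 [ 6.7  2.  -5. ] 0.011249869985149506
60 [ 6.1 -0.  -4.6] 0.011320969580202735
70 [ 5.4  1.1 -4.2] 0.011260960328885423
80 [ 5.6 -0.9 -2.5] 0.011143487488392001
90 [ 3.6  0.3 -1.3] 0.011140869087239609
[ 0.69726134 -0.50683177 -0.19977273]
13.0083 [ 0.50168242 -0.08704847  0.37988078]
```

View pics/top2.png

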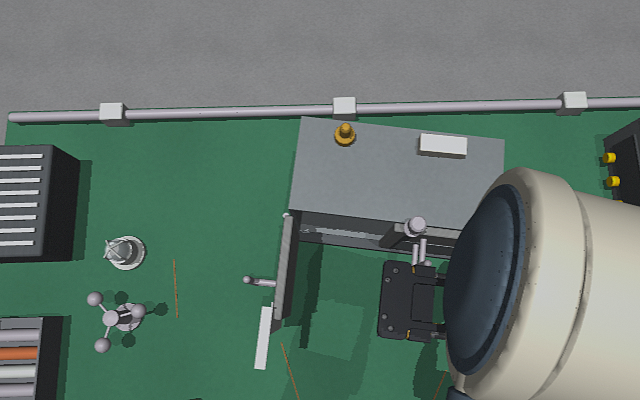

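The active door now stands square to the cabinet, with its edge running from (289,215) to (280,318). The tongue is clear of the knob, which is still at (416,225). Next I'll grip and lift it.

Run:
```python
from h import *
import cv2
R=down(YAW,1)
arm.move_l([*KNOB,.34],R,feed=.2)
arm.move_l([*KNOB,.2562],R,feed=.1);print(arm.current_force())
arm.grip(0);w=arm.current_width();print(w,arm.current_grasp_force(),arm.current_force())
if w>.02:
    for dz in (.01,.02,.026,.029,.031):
        arm.move_l([*KNOB,.2562+dz],R,feed=.05);print(dz,arm.current_ee_pos()[2],arm.current_force().round(1),arm.current_width())
        if arm.current_force()[2]<-25: break
print(arm.current_t())
```

```text
[ 0.82606886  0.03297687 -0.71126786]
0.02500674296576927 30.000254523474723 [0.89707178 2.05150327 1.98347699]
0.01 0.2668146397894869 [-2.2  2.8  1.6] 0.02491826336106546
0.02 0.2768020102625842 [-1.7  3.9  2. ] 0.02492584336269767
0.026 0.28268862281220813 [-2.5  5.1  1.6] 0.02519956243084017
0.029 0.28548789091571597 [-1.   5.5  1.6] 0.02501440568546937
0.031 0.2864507728054169 [ -0.6   4.8 -12.9] 0.025216240449153906
16.8833
```

The force rose at +30 mm, which is the stop. I'll release, back off and check.

Run:
```python
from h import *
import cv2
arm.grip(.07);print(arm.current_force())
arm.move_l([*KNOB,.40],feed=.2)
arm.move_to([.40,-.35,.42],down(YAW,1))
a=[arm.snapshot(n)[:,:,::-1] for n in("top","scene")]
o=np.vstack([cv2.resize(x,None,fx=2,fy=2) for x in (a[0][190:330,240:520],a[1][175:325,240:520])]);cv2.imwrite("pics/f.png",o)
print(arm.current_t(),o.shape)
```

```text
[-0.64560625 -0.63120962  0.64396516]
19.8167 (580, 560, 3)
```

View pics/f.png

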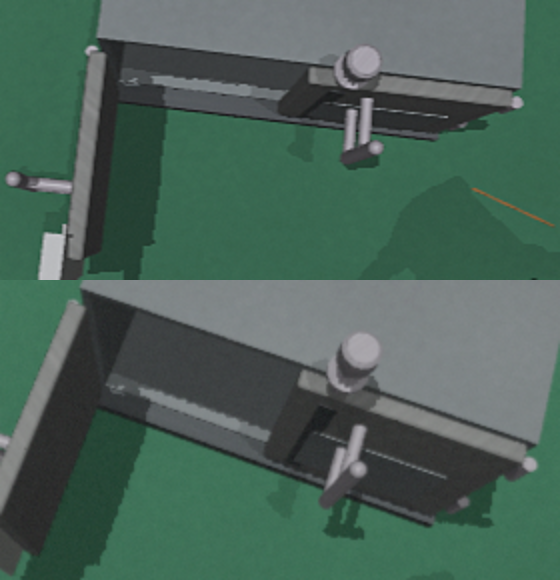

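The knob's top is at (364,61) in the top half and (361,350) in the scene half, visibly higher on its stem. The active pull is at (13,179) in the top half. I'll check these against the numbers and then sign off.

Run:
```python
from h import *
k=tri(ray("top",(364/2+240,61/2+190)),ray("scene",(361/2+240,70/2+175)));print(k)
p=onz("top",(13/2+240,179/2+190),.247)[:2]-HINGE
a=np.degrees(np.arctan2(-.110,-.0525)-np.arctan2(p[1],p[0])+YAW)%360;print(np.linalg.norm(p),a)
if k[2]>.308 and abs(a-90)<5: print(arm.sign_off())
```

```text
[ 0.62081097 -0.08706852  0.31788501]
0.12134585772283571 88.2074959148365
the job is handed in; nothing more can be done
None
```

The job is handed in: the active door stands at about 88°, and the passive door's bolt knob is up at its 30 mm stop (its top measured about 318 mm above the shelf), with the arm backed off clear of everything.

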